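# Put the doming punches back in their tray, graded by size

### The arm

A 7-joint arm with a two-finger parallel gripper is mounted at the origin on the work surface. World frame = base frame: x ahead of the robot, y to its left, z up, the work surface at z = 0. Lengths are in m, angles in degrees, forces in N, time in s.
With the tool pointing down it reaches from about 0.425 to 0.875 m from the base axis. Payload 9.9 kg.
Tool frame: the origin (TCP) lies at the very end of the fingers, on their centre line; the grasp point (between the pads) lies 19 mm behind it (hold_point_z is the z of the grasp point in the tool frame, in m); z points along the fingers, y is the line along which they close (so a half turn about z gives the same grasp; the last joint's range is limited). The gripper opens to 85 mm and grips with 20 to 120 N. Pads are 22 mm wide; open, the fingers measure 114 mm over their backs; the gripper's body (76 mm by 85 mm) begins 54 mm behind the grasp point. The pads swing forward as they close: fully open they stand 13 mm farther back than shut.
Start: joints at [68.136, 32.985, 1.427, 82.34, -0.859, 64.687, -3.237], TCP at [0.198, -0.645, 0.231] pointing down, gripper open.
Joint ranges: [-157.87, 157.87], [-19.46, 123.44], [-87.15, 90], [11.01, 140.99], [-62.26, 242.26], [9.8, 113.94], [-161.44, 161.44]. Speed limits (degrees/s): [127.2, 127.2, 172.46, 172.46, 180, 180, 180].

### API

Orientations are given as [roll, pitch, yaw] about the fixed x, y, z axes, in that order (R = Rz(yaw) Ry(pitch) Rx(roll)).
In Python, from station import movep, servo_line, move_j, open_jaws, close_gripper, dwell, solve_ik, state, grab_frame, camera_info, IKError, close_job, hold_point_z gives the robot as it stands. Calls block until the motion is done:
- movep(position, orientation): joint-space move of the TCP to a pose.
- servo_line(position, frame=None, speed=0.15): straight line of the TCP; frame=None keeps the orientation; speed is the mean speed in m/s.
- move_j(angles): joint-space move.
- open_jaws() and close_gripper(f_grip=None): open the fingers fully, or close them until they stop; f_grip is the grip in N (None keeps the last).
- dwell(seconds).
- solve_ik(position, orientation): joint angles nearest the present ones, or None.
- state(): the state.
- grab_frame(name): name is "scene" or "top" or "wrist"; returns the picture (400x640x3 uint8, red, green, blue); there is no depth.
- camera_info(name): a dict with "fx", "fy", "cx", "cy" (pixels), "extrinsics" (4x4, takes a point from camera to world coordinates). Camera axes: x right, y down, z forward; pixel columns grow to the right and rows downward; lengths in m; the calibration is good to about 2 mm. A picture is of the moment at which its call begins: read the wrist's pose just before it. camera_info takes no time and is no camera call; for the wrist camera it gives the pose at the moment of the call.
A pose or a line that the arm cannot do raises IKError and nothing moves.
- close_job(): hands the job in; it is judged then, once.
The state is a dict: "time_s": time; "qpos": joint angles; "joint_velocities": joint speeds; "joint_torque": joint torques, N m; "tool_pos": TCP position; "orientation": TCP orientation; "ft_force": force on the tool from outside, world axes, zero at the start; "torque": the same for the moment, N m; "gripper_width": finger opening in m; "finger_force": force on a finger pad.
Only numpy, scipy, OpenCV 4.12 (cv2) and the standard library are available. Lean on these libraries where they do the work, as an engineer would, in place of code of your own. Each camera call takes 0.05 s, during which the arm holds its last target. There are 200 camera calls.

### The job

Gather the four ball-ended doming punches from the bench into the wooden tray, one lying in each space between the dowels with its ball on the grey strip. Grade them by size: the largest ball beside the steel doming block, then the next smaller, down to the smallest beside the yellow wax. Leave the flat, chisel-shaped and pointed punches where they lie, and leave the block and the wax in their places.

Things in the scene. Friction and masses are not known exactly. Their poses are not given: they have to be found in the camera images.
- ball_14: steel doming punch, about 62 g, 92 mm long: ball 14 mm across, short neck, square bar 10 mm thick. Origin: ball centre. Own x: along the bar, tail to ball. Bar from x = -85 (tail) to -28 mm; grip it across, from above, at x = -50 mm. Lying, ball and tail edge touch down: ball centre 7 mm above the surface, bar sloping a little to the tail. In the tray: ball at tray x = 60 mm, tail to tray -x.
- ball_22: steel doming punch, about 125 g, 106 mm long: ball 22 mm across, short neck, square bar 12 mm thick. Origin: ball centre. Own x: along the bar, tail to ball. Bar from x = -95 (tail) to -28 mm; grip it across, from above, at x = -50 mm. Lying, ball and tail edge touch down: ball centre 11 mm above the surface, bar sloping a little to the tail. In the tray: ball at tray x = 60 mm, tail to tray -x.
- ball_30: steel doming punch, about 235 g, 120 mm long: ball 30 mm across, short neck, square bar 14 mm thick. Origin: ball centre. Own x: along the bar, tail to ball. Bar from x = -105 (tail) to -28 mm; grip it across, from above, at x = -50 mm. Lying, ball and tail edge touch down: ball centre 15 mm above the surface, bar sloping a little to the tail. In the tray: ball at tray x = 60 mm, tail to tray -x.
- ball_38: steel doming punch, about 390 g, 131 mm long: ball 38 mm across, short neck, square bar 16 mm thick. Origin: ball centre. Own x: along the bar, tail to ball. Bar from x = -112 (tail) to -28 mm; grip it across, from above, at x = -50 mm. Lying, ball and tail edge touch down: ball centre 19 mm above the surface, bar sloping a little to the tail. In the tray: ball at tray x = 60 mm, tail to tray -x.
- flat_punch: bare steel planishing punch: flat-faced cylindrical head, 28 mm across, 24 mm long, on a neck and a square bar 14 mm thick; its tail at x = -105 mm. Origin: head's centre; own x: tail to working end. Lies on the bench among the others; not of the set, it stays where it is.
- chisel_punch: bare steel lining punch: chisel-shaped head 24 mm wide, thinning to a straight edge, on a neck and a square bar 12 mm thick; its tail at x = -100 mm. Origin: head's centre; own x: tail to working end. Lies on the bench among the others; not of the set, it stays where it is.
- cone_punch: bare steel pointed punch: cone-shaped head, 28 mm across, running to a point, on a neck and a square bar 14 mm thick; its tail at x = -105 mm. Origin: head's centre; own x: tail to working end. Lies on the bench among the others; not of the set, it stays where it is.
- tray: fixed wooden tray, own x 190 by y 392 mm, walls 22 mm high (ends 30). Origin: underside centre; floor top z = 8 mm. Dowels 8 mm thick, tops z = 32 mm, at y = -112, -56, 0, 56, 112 mm, each at x = -40 and 34 mm. The 4 spaces between run along x, centre lines y = -84, -28, 28, 84 mm (56 mm apart: open the fingers little there). Grey strip for the balls: x = 42 to 84 mm, along the +x side.
- doming_block: steel doming block, a 50 mm cube with round hollows, loose, 0.9 kg, standing on the tray's floor in the bay at one end: near tray x = 40 mm, y = +152 or -152 mm (it may be either end). Origin: underside centre. It stays there.
- wax_block: yellow beeswax block, 46 x 44 mm, 40 mm high, loose, 85 g, standing on the tray's floor in the bay at the other end from the doming block, near tray x = 40 mm. Origin: underside centre. It stays there.
There are look-alikes about, which are no part of the job. What is shaped like the ball_30 but purple is not meant.

How it is judged (in metres and radians):
At the end, for the whole second after the job is handed in: Punches lie one per space, largest at the block's end to smallest at the wax's: ball within 20 mm of the space's centre line, at tray x 40 to 84 mm, down (within 6 mm), bar within 0.35 rad of tray x, at rest; other punches, block and wax within 30 mm of their start (x of ball_14 in the frame of tray between 0.04 and 0.084 m and z of ball_14 in the frame of tray below 0.021 m and angle between the x axis of each of ball_14, ball_22, ball_30, ball_38 and the x axis of tray, either way round below 0.35 rad and linear speed of each of ball_14, ball_22, ball_30, ball_38 below 0.01 m/s and x of ball_22 in the frame of tray between 0.04 and 0.084 m and z of ball_22 in the frame of tray below 0.025 m and x of ball_30 in the frame of tray between 0.04 and 0.084 m and z of ball_30 in the frame of tray below 0.029 m and x of ball_38 in the frame of tray between 0.04 and 0.084 m and z of ball_38 in the frame of tray below 0.033 m and ((y of doming_block in the frame of tray above 0.1 m and y of ball_14 in the frame of tray between -0.104 and -0.064 m and y of ball_22 in the frame of tray between -0.048 and -0.008 m and y of ball_30 in the frame of tray between 0.008 and 0.048 m and y of ball_38 in the frame of tray between 0.064 and 0.104 m) or (y of doming_block in the frame of tray below -0.1 m and y of ball_14 in the frame of tray between 0.064 and 0.104 m and y of ball_22 in the frame of tray between 0.008 and 0.048 m and y of ball_30 in the frame of tray between -0.048 and -0.008 m and y of ball_38 in the frame of tray between -0.104 and -0.064 m)) and distance of each of flat_punch, chisel_punch, cone_punch, doming_block, wax_block from where it was at the start of the episode below 0.03 m); the robot touches nothing.
It fails at once if the flat punch is shifted by more than 30 mm (distance of flat_punch from where it was at the start of the episode above 0.03 m).
It fails at once if the chisel punch is shifted by more than 30 mm (distance of chisel_punch from where it was at the start of the episode above 0.03 m).
It fails at once if the cone punch is shifted by more than 30 mm (distance of cone_punch from where it was at the start of the episode above 0.03 m).
It fails at once if the doming block is shifted by more than 30 mm (distance of doming_block from where it was at the start of the episode above 0.03 m).
It fails at once if the wax block is shifted by more than 30 mm (distance of wax_block from where it was at the start of the episode above 0.03 m).
It also fails if it takes over 109 s, if anything falls off the work surface, if the arm or the gripper's body presses on something with over 40 N, if the wrist force passes 120 N, or if a joint passes its speed limit or range.

## Working session

There is one attempt and no reset: what is moved stays moved. The work goes in short steps, each a Python script; the robot and the scene stay as the last script left them, time stands still between calls to the robot, and variables do not carry over. Pictures are saved under pics/ and viewed, at most 14 in all, crops included, and the job is handed in when it is done.

```bash
mkdir -p pics; python3 - <<'E'
from station import *
import cv2
for n in("top","scene"):
    cv2.imwrite(f"pics/{n}0.png",cv2.resize(grab_frame(n)[:,:,::-1],(800,500)))
    c=camera_info(n);print(n,c)
print(state(),hold_point_z)
E
```

```text
top {'fx': 492.557520562417, 'fy': 492.557520562417, 'cx': 327.4915140672614, 'cy': 203.07765684381488, 'extrinsics': array([[ 0.07785511, -0.97594998,  0.20361784,  0.21756966],
       [-0.99695397, -0.07526616,  0.02044005,  0.02384055],
       [-0.00462293, -0.20458897, -0.97883706,  1.19702876],
       [ 0.        ,  0.        ,  0.        ,  1.        ]])}
scene {'fx': 416.6409975819894, 'fy': 416.6409975819894, 'cx': 313.34798409065974, 'cy': 201.9776473277618, 'extrinsics': array([[-0.32794444,  0.75174748, -0.57212601,  1.05518665],
       [ 0.94461048,  0.25274253, -0.20936157,  0.24893163],
       [-0.01278646, -0.60909518, -0.79299405,  0.86669416],
       [ 0.        ,  0.        ,  0.        ,  1.        ]])}
{'time_s': 0.1, 'qpos': array([68.13554752, 33.02707456,  1.42557505, 82.38085628, -0.86061642,
       64.68890706, -3.23791208]), 'joint_velocities': array([-0.12412749, -0.12321779, -0.1351941 , -0.1587621 ,  0.09444805,
       -0.02875982,  0.01469482]), 'joint_torque': array([ 5.93393255e-03, -7.67306113e+01,  2.25777045e+00, -2.86605871e+01,
        1.58338272e-02,  8.60295229e-03,  1.82199237e-06]), 'tool_pos': array([ 0.19793382, -0.64489374,  0.23054339]), 'orientation': array([-1.79913877e+02,  4.36667432e-03,  1.70621150e+01]), 'ft_force': array([-0.05609667,  0.25851831, -0.90210271]), 'torque': array([-0.01082341, -0.01023394, -0.03982026]), 'finger_force': 0.0, 'gripper_width': 0.0852964440845276} -0.0187
```

View pics/top0.png

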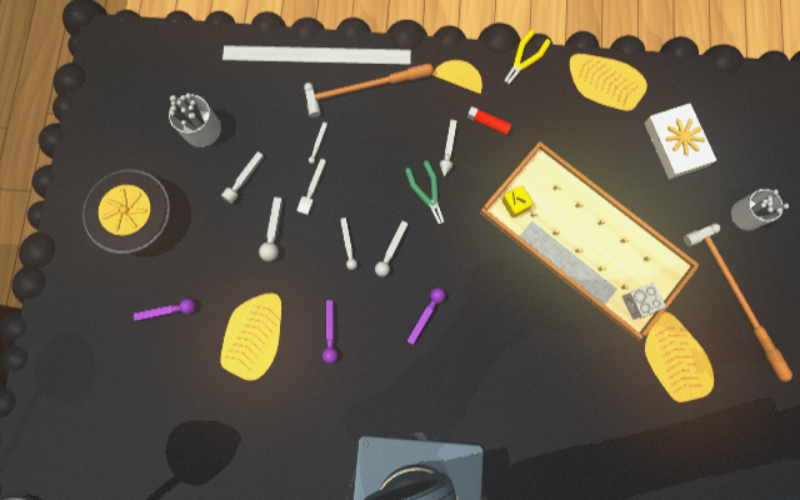

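View pics/scene0.png

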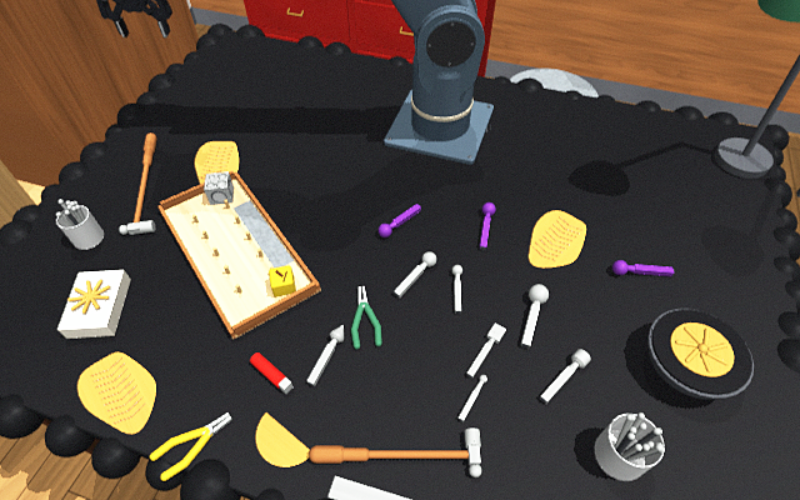

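The four balls are at about (268,252), (383,268), (351,264) and (311,160). The block is at the tray's near end (645,298) and the wax at the far end (517,199). Next: enlarged crops.

```bash
python3 - <<'E'
from station import *
import cv2
f=grab_frame("top")[:,:,::-1];cv2.imwrite("pics/raw.png",f)
cv2.imwrite("pics/c1.png",cv2.resize(f[90:225,175:375],None,fx=4,fy=4,interpolation=cv2.INTER_CUBIC))
cv2.imwrite("pics/c2.png",cv2.resize(f[110:258,380:565],None,fx=4,fy=4,interpolation=cv2.INTER_CUBIC))
E
```

```text
(no output)
```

View pics/c1.png

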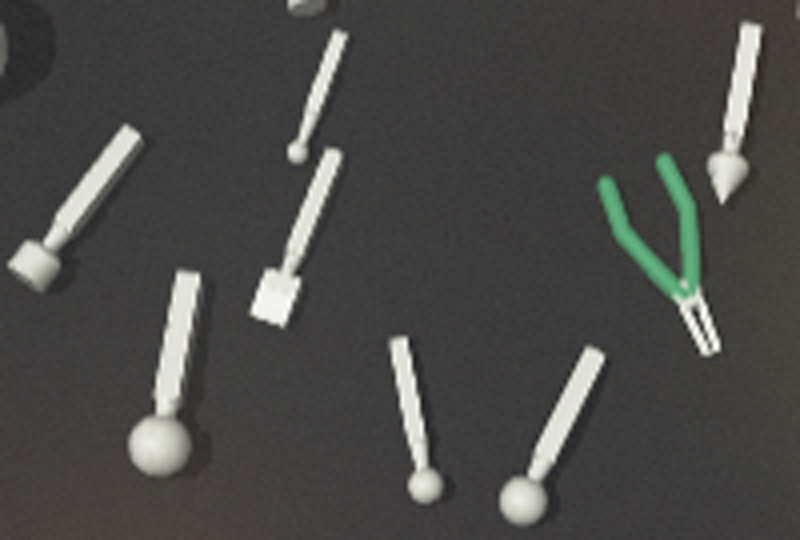

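View pics/c2.png

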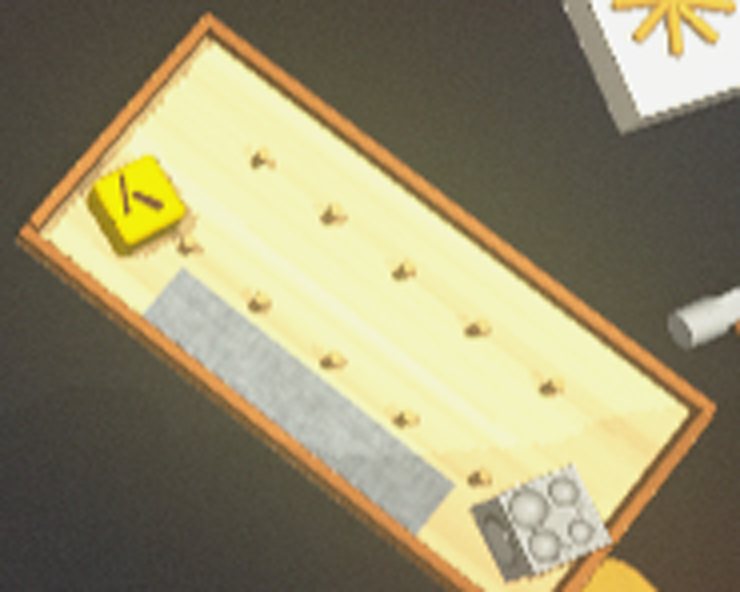

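The crops show these ball → tail pixels:

| Punch | Ball | Tail |
|---|---|---|
| ball_38 | (160,446) | (188,273) |
| ball_30 | (523,500) | (595,350) |
| ball_22 | (425,485) | (398,340) |
| ball_14 | (297,152) | (340,34) |

The dowel rows run from (262,160) to (550,387) and from (188,247) to (478,478). The block is at the lower right, which is tray +y.

```bash
cat >geo.py <<'E'
import numpy as np
from station import *
C=camera_info("top");E=C["extrinsics"]
def w(X,Y,z,o):
    u=(X+.5)/4-.5+o[0];v=(Y+.5)/4-.5+o[1]
    d=E[:3,:3]@[(u-C["cx"])/C["fx"],(v-C["cy"])/C["fy"],1];return E[:3,3]+d*(z-E[2,3])/d[2]
o1=(175,90);o2=(380,110)
P={}
for n,b,t,r,th,L in[(38,(160,446),(188,273),.019,.016,.112),(30,(523,500),(595,350),.015,.014,.105),(22,(425,485),(398,340),.011,.012,.095),(14,(297,152),(340,34),.007,.010,.085)]:
    B=w(*b,r,o1);T=w(*t,th,o1);d=(B-T)[:2];P[n]=dict(b=B[:2],yaw=np.arctan2(d[1],d[0]),L=np.hypot(*d),L0=L,r=r,th=th)
A=[(262,160),(333,215),(403,270),(477,328),(550,387)];Bd=[(188,247),(258,303),(332,360),(404,419),(478,478)]
ys=[-.112,-.056,0,.056,.112]
loc=np.array([(-.04,y) for y in ys]+[(.034,y) for y in ys]);wp=np.array([w(*p,.032,o2)[:2] for p in A+Bd])
lc=loc.mean(0);wc=wp.mean(0);H=(loc-lc).T@(wp-wc);ty=np.arctan2(H[0,1]-H[1,0],H[0,0]+H[1,1])
R=np.array([[np.cos(ty),-np.sin(ty)],[np.sin(ty),np.cos(ty)]]);t0=wc-R@lc
def tray(x,y):return t0+R@[x,y]
if __name__=="__main__":
    for n,p in P.items():print(n,p,np.hypot(*p["b"]))
    print("tray",t0,np.degrees(ty));print("res mm",np.round(1e3*((loc@R.T+t0)-wp),1).tolist())
    for p in[(208,14),(715,407),(18,233)]:print(R.T@(w(*p,.03,o2)[:2]-t0))
    for x,y in[(.01,.084),(.01,.028),(.01,-.028),(.01,-.084)]:print(tray(x,y),np.hypot(*tray(x,y)))
    for nm,p,z,o in[("flat",(38,264),.014,o1),("flattail",(132,134),.014,o1),("chis",(277,297),.014,o1),("chistail",(333,155),.012,o1),("cone",(727,175),.014,o1)]:print(nm,w(*p,z,o)[:2])
E
python3 geo.py
```

```text
38 {'b': array([0.44624622, 0.32430754]), 'yaw': np.float64(3.1154521143279283), 'L': np.float64(0.11178962452864707), 'L0': 0.112, 'r': 0.019, 'th': 0.016} 0.5516439688929384
30 {'b': array([0.43060595, 0.10009244]), 'yaw': np.float64(2.7868921380902503), 'L': np.float64(0.1043525351873288), 'L0': 0.105, 'r': 0.015, 'th': 0.014} 0.4420859475544879
22 {'b': array([0.43601456, 0.1610961 ]), 'yaw': np.float64(-2.864711668966301), 'L': np.float64(0.09354899345754053), 'L0': 0.095, 'r': 0.011, 'th': 0.012} 0.46482324303493966
14 {'b': array([0.64580347, 0.26403406]), 'yaw': np.float64(2.9061522793137584), 'L': np.float64(0.08316475967519027), 'L0': 0.085, 'r': 0.007, 'th': 0.01} 0.6976934136815511
tray [ 0.52027573 -0.29604042] 143.8629602460598
res mm [[1.9, 1.8], [0.9, 1.0], [-0.5, -0.9], [-0.6, -1.0], [-0.4, -2.2], [1.3, 2.0], [0.3, 0.5], [-0.7, 0.8], [-0.8, -0.6], [-1.3, -1.3]]
[-0.09417233 -0.19409559]
[-0.09432587  0.19285498]
[ 0.0939441  -0.19446364]
[ 0.46266328 -0.35798237] 0.5849860567905444
[ 0.49568752 -0.31275628] 0.5861080141805743
[ 0.52871176 -0.26753018] 0.5925441096948334
[ 0.561736   -0.22230409] 0.604124523241185
flat [0.55721744 0.41646604]
flattail [0.64730277 0.36862939]
chis [0.54731913 0.26452944]
chistail [0.6437465  0.23999021]
cone [ 0.64873332 -0.01023766]
```

Lengths match to 2 mm and the tray corners fit. Next I'll check whether partial opening exists.

```bash
cat >job.py <<'E'
from geo import *
TIP={14:.003,22:.005,30:.007,38:.010}; TY={14:-.086,22:-.029,30:.028,38:.088}; HI=.19
def gp(n):
    p=P[n];return p["b"]-.05*np.array([np.cos(p["yaw"]),np.sin(p["yaw"])])
def plan(n,x=.053):
    """pick xy, place xy, tool yaws; same half-turn at both ends, smaller last-joint swing"""
    a=np.degrees(P[n]["yaw"]);best=None
    g,t=gp(n),tray(x-.05,TY[n])
    for k in(0,180):
        w=lambda v:(v+180)%360-180
        y1,y2=w(a+k),w(np.degrees(ty)+k)
        q=[solve_ik([*xy,z],[180,0,y]) for xy,y,zz in((g,y1,TIP[n]),(t,y2,TIP[n]+.009)) for z in(HI,zz)]
        if any(v is None for v in q):continue
        c=max(abs(v[6]) for v in q)
        if best is None or c<best[0]:best=(c,g,y1,t,y2)
    return best
def pick(n):
    c,g,y1,t,y2=plan(n)
    movep([*g,HI],[180,0,y1]);servo_line([*g,TIP[n]+.03],speed=.2);servo_line([*g,TIP[n]],speed=.06)
    f=state()["ft_force"];close_gripper(80);s=state();print(n,"grip",s["gripper_width"],s["finger_force"],f,s["tool_pos"])
    servo_line([*g,HI],speed=.2);print("held",state()["gripper_width"],state()["time_s"])
def place(n):
    c,g,y1,t,y2=plan(n)
    movep([*t,HI],[180,0,y2]);servo_line([*t,.06],speed=.2);servo_line([*t,TIP[n]+.0095],speed=.05)
    s=state();print("ft",s["ft_force"],s["tool_pos"],s["gripper_width"]);open_jaws();dwell(.2)
    servo_line([*t,HI],speed=.15);print("t",state()["time_s"])
E
python3 - <<'E'
from job import *
for n in(14,22,30,38):print(n,plan(n))
for p in[(510,497),(572,464),(612,543)]:print("block",R.T@(w(*p,.058,o2)[:2]-t0))
for p in[(90,200),(150,155),(187,207)]:print("wax",R.T@(w(*p,.048,o2)[:2]-t0))
open_jaws();pick(14)
import cv2
f=grab_frame("scene")[:,:,::-1];cv2.imwrite("pics/p1.png",cv2.resize(f,(800,500)))
E
```

```text
14 (np.float64(51.948302421935296), array([0.69442405, 0.2523705 ]), np.float64(166.51026022700273), array([ 0.5685687, -0.2248169]), np.float64(143.8629602460598))
22 (np.float64(57.53011035671707), array([0.48411019, 0.17476393]), np.float64(-164.13588815364724), array([ 0.53495474, -0.2708506 ]), np.float64(143.8629602460598))
30 (np.float64(63.104967768157046), array([0.47749348, 0.08272697]), np.float64(159.67715747076159), array([ 0.50134078, -0.31688431]), np.float64(143.8629602460598))
38 (np.float64(68.99451672172061), array([0.49622914, 0.32300066]), np.float64(178.50225742609916), array([ 0.46595767, -0.36534084]), np.float64(143.8629602460598))
block [0.03953176 0.12668255]
block [0.00033264 0.14259264]
block [0.02288195 0.18744092]
wax [ 0.0547341  -0.17265745]
wax [ 0.0087472  -0.16278576]
wax [ 0.02001203 -0.12524038]
14 grip 0.007200607598645737 79.15102958679199 [0.06256952 0.84342405 0.51111108] [0.69454259 0.25257514 0.00330402]
held 0.00725023608098125 7.3
```

View pics/p1.png

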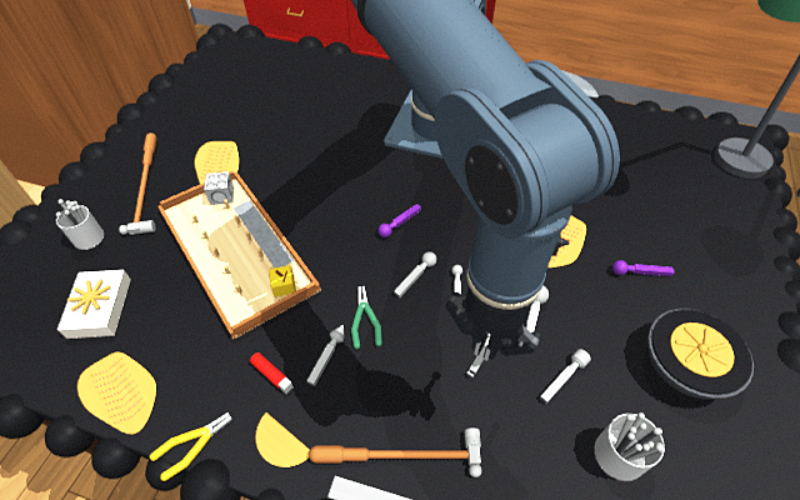

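The arm is holding the 14 mm punch clear of the bench, and the neighbouring punches have not moved. The block is turned, so I'll grip ball_38 further back.

```bash
python3 - <<'E'
from job import *
import cv2
f=grab_frame("wrist")[:,:,::-1]
place(14)
movep([.48411019,.17476393,.19],[180,0,-164.136])
t=grab_frame("top")[110:258,380:565,::-1]
cv2.imwrite("pics/p2.png",np.hstack([cv2.resize(f,(416,260)),cv2.resize(t,(325,260),interpolation=cv2.INTER_CUBIC)]))
cv2.imwrite("pics/t2.png",cv2.resize(t,None,fx=4,fy=4,interpolation=cv2.INTER_CUBIC))
E
```

```text
ft [0.35605972 0.27915948 0.45623852] [ 0.56883271 -0.22481051  0.01279265] 0.006891260264835153
t 13.3583
```

View pics/p2.png

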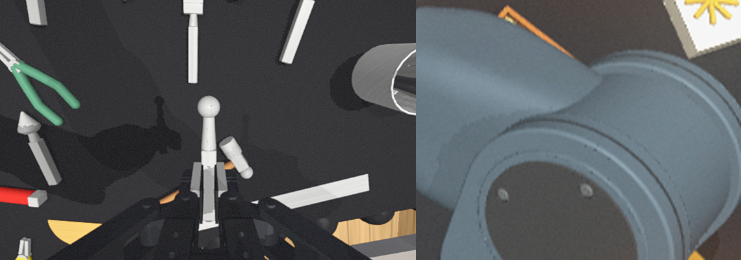

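View pics/t2.png

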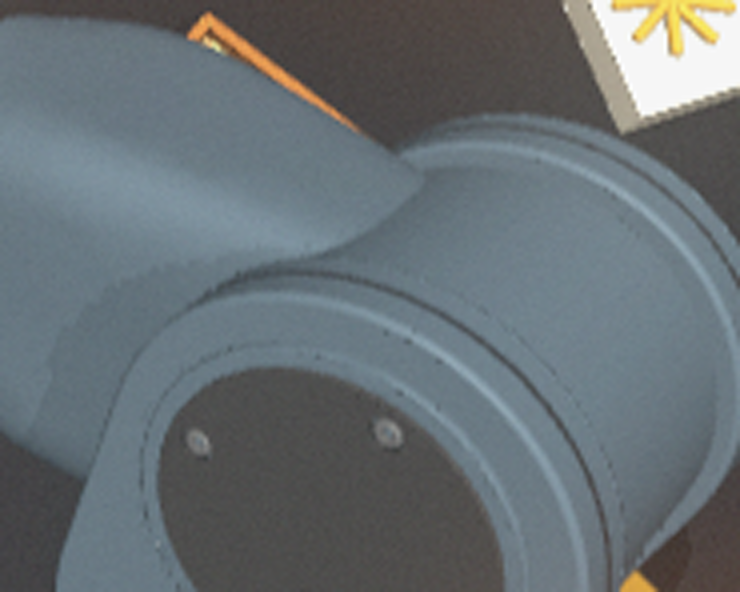

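The wrist view shows the punch gripped straight. The arm hides the tray from the top camera, so I'll pick ball_22 and check the tray with the scene camera.

```bash
python3 - <<'E'
from job import *
import cv2
pick(22)
t=grab_frame("scene")[125:275,115:265,::-1]
cv2.imwrite("pics/p3.png",cv2.resize(t,None,fx=4,fy=4,interpolation=cv2.INTER_CUBIC))
E
```

```text
22 grip 0.009309917871567553 78.50987434387207 [-0.4344303  -0.40506189 -0.58419827] [0.48415123 0.17494525 0.00528868]
held 0.009104214881097163 18.4917
```

View pics/p3.png

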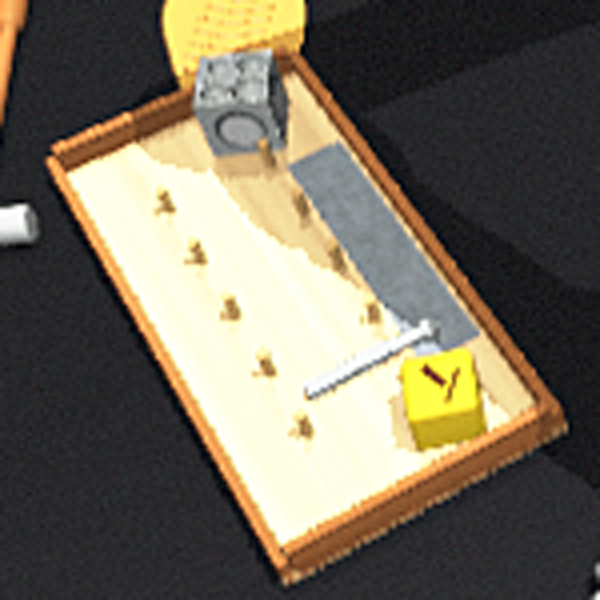

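ball_14 lies in the space by the wax, with its ball on the strip at (430,330). Continuing.

```bash
python3 - <<'E'
from job import *
import cv2
place(22);pick(30)
t=grab_frame("scene")[125:275,115:265,::-1]
cv2.imwrite("pics/p4.png",cv2.resize(t,None,fx=4,fy=4,interpolation=cv2.INTER_CUBIC))
E
```

```text
ft [-0.38841557  0.53085893 -1.14338032] [ 0.53520521 -0.27085043  0.01478309] 0.009462407629617932
t 24.275
30 grip 0.011309122870104936 78.33382844924927 [-0.18906861 -0.26168928 -0.38210255] [0.47762855 0.08283687 0.0073162 ]
held 0.011309350525812188 28.9167
```

View pics/p4.png

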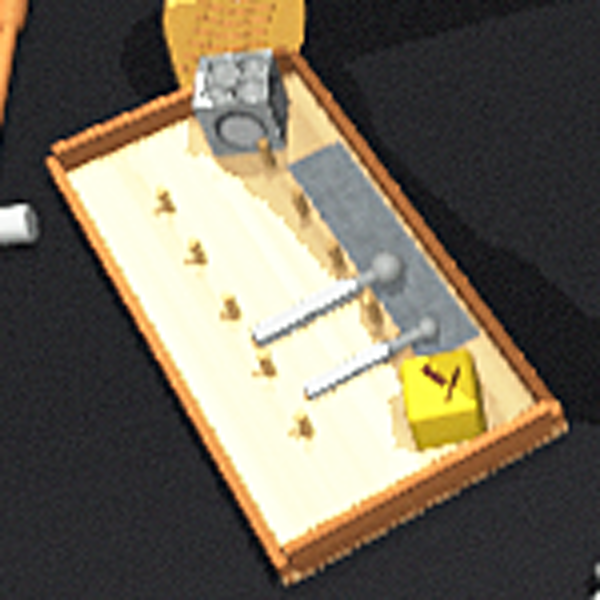

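Both punches lie right. Placing ball_30 next, then ball_38 gripped 60 mm behind the ball to clear the turned block.

```bash
sed -i 's/TY={\(.*\)38:.088}/TY={\138:.084}; GX={14:.05,22:.05,30:.05,38:.06}; BX={14:.053,22:.053,30:.053,38:.05}/; s/-\.05\*np/-GX[n]*np/; s/plan(n,x=.053)/plan(n)/; s/tray(x-.05,/tray(BX[n]-GX[n],/' job.py; python3 - <<'E'
from job import *
import cv2
print(plan(38))
place(30);pick(38)
t=grab_frame("scene")[125:275,115:265,::-1]
cv2.imwrite("pics/p5.png",np.hstack([cv2.resize(t,None,fx=2.6,fy=2.6,interpolation=cv2.INTER_CUBIC),cv2.resize(grab_frame("wrist")[150:,150:490,::-1],(400,390))]))
E
```

```text
(np.float64(54.41469828550315), array([0.50622572, 0.32273929]), np.float64(178.50225742609916), array([ 0.47881545, -0.36977674]), np.float64(143.8629602460598))
ft [-0.32198813  0.00404597 -2.15426032] [ 0.5015708  -0.31687899  0.01674609] 0.011304107932059305
t 34.4833
38 grip 0.013613605030509287 79.54210638999939 [0.10545655 0.25186215 0.3549951 ] [0.50630736 0.32281709 0.01035431]
held 0.013326236806393067 40.0167
```

View pics/p5.png

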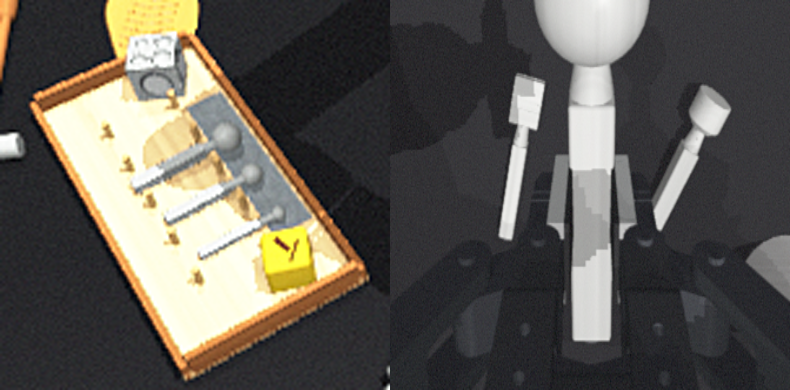

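Three punches are right and ball_38 is held straight. Placing it, then moving away to check with the top camera.

```bash
python3 - <<'E'
from job import *
import cv2
place(38)
movep([.198,-.645,.23],[180,0,17]);dwell(.3)
f=grab_frame("top")[:,:,::-1]
cv2.imwrite("pics/p6.png",cv2.resize(f[110:258,380:565],None,fx=4,fy=4,interpolation=cv2.INTER_CUBIC))
cv2.imwrite("pics/p7.png",cv2.resize(f[90:225,175:375],None,fx=4,fy=4,interpolation=cv2.INTER_CUBIC))
E
```

```text
ft [ 0.79582769  0.03756126 -3.55057912] [ 0.47909569 -0.36974867  0.019746  ] 0.013925342813628339
t 46.5083
```

View pics/p6.png

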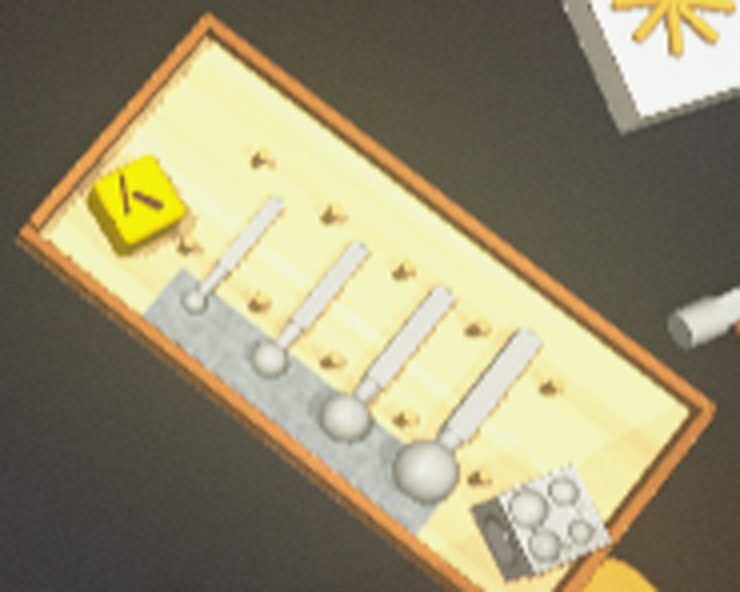

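View pics/p7.png

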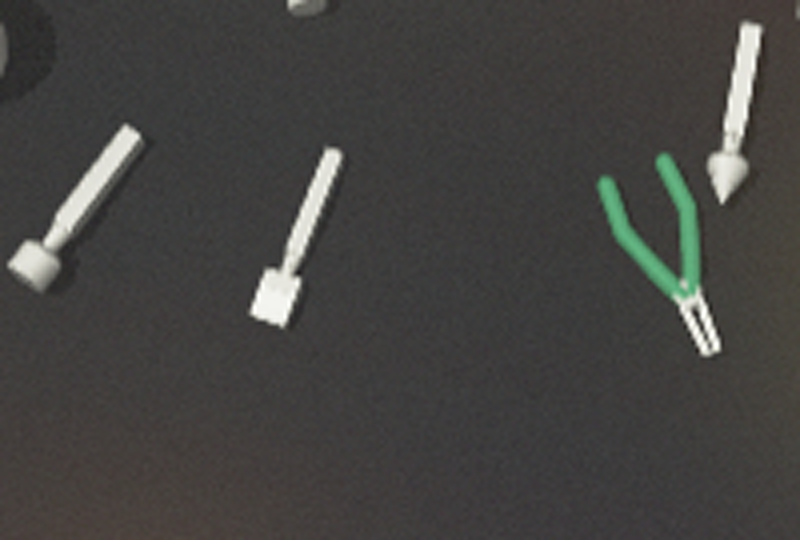

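Balls sit at (194,302), (270,358), (345,417) and (427,470). The block, wax and the other punches are where they were. I'll check the numbers, then hand in.

```bash
python3 - <<'E'
from geo import *
ok=True
for p,r,y in[((194,302),.007,-.084),((270,358),.011,-.028),((345,417),.015,.028),((427,470),.019,.084)]:
    q=R.T@(w(*p,.008+r,o2)[:2]-t0);print(q);ok&=abs(q[1]-y)<.015 and .044<q[0]<.08
print(ok,state()["time_s"])
if ok:print(close_job())
E
```

```text
[ 0.05325502 -0.08549139]
[ 0.0520877  -0.02839392]
[0.05283108 0.02828526]
[0.04794474 0.08485408]
True 48.325
the job is handed in; nothing more can be done
None
```

The job is handed in at 48 s: all four ball punches lie in the tray graded from the block to the wax, each ball measured within 2 mm of its centre line and on the strip, and the other punches, block and wax look unmoved; no verdict was returned.

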